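# Lock the sieve on the shaker with the T-handled hex key

### The arm

A 6-joint arm with a two-finger parallel gripper is mounted at the origin on the work surface. World frame = base frame: x ahead of the robot, y to its left, z up, the work surface at z = 0. Lengths are in m, angles in rad, forces in N, time in s.
With the tool pointing down it reaches from about 0.35 to 1 m from the base axis. Payload 7.1 kg.
Tool frame: the origin (TCP) lies midway between the tips of the shut fingers; the grasp point (between the pads) lies env.tcp_to_grasp behind it (env.tcp_to_grasp is the distance from the TCP to the grasp point, in m); z points along the fingers, y is the direction in which the jaws open and shut (so a half turn about z gives the same grasp; the last joint's range is limited). The gripper opens to 85 mm and grips with 20 to 120 N. Pads are 22 mm wide; open, the fingers measure 114 mm over their backs; the gripper's body (76 mm by 85 mm) begins 54 mm behind the grasp point. The pads swing forward as they close: fully open they stand 13 mm farther back than shut.
Start: joints at [-1.337, 0.423, 1.63, -0, 1.089, -0.019], TCP at [0.156, -0.605, 0.207] pointing down, gripper open.
Joint ranges: [-3, 3], [-0.9, 2.11], [0.09, 2.58], [-1.31, 4.45], [0.11, 2.69], [-2.54, 2.54]. Speed limits (rad/s): [2.39, 2.39, 3.01, 3.14, 3.14, 3.14].

### API

Orientations are given as a unit quaternion [w, x, y, z].
In Python, from rig import env gives the robot as it stands. Calls block until the motion is done:
- env.reach(position, orientation): joint-space move of the TCP to a pose.
- env.move_l(position, v=0.15, rot=None): straight line of the TCP; rot=None keeps the orientation; v is the mean speed in m/s.
- env.move_j(angles): joint-space move.
- env.open_gripper() and env.grasp(grasp_force=None): open the fingers fully, or close them until they stop; grasp_force is the grip in N (None keeps the last).
- env.dwell(seconds).
- env.inverse_kinematics(position, orientation): joint angles nearest the present ones, or None.
- env.observe(): the state.
- env.snapshot(name): name is "side" or "top" or "wrist"; returns a dict with "image" (400x640x3 uint8, blue, green, red), "intrinsics" (3x3 intrinsics, pixels), "k1" (the pictures are not rectified: a ray, as slopes to the right and down, at radius r is drawn at 1 + k1 r^2 times it, then the intrinsics apply), "cam_to_world" (4x4, takes a point from camera to world coordinates). Camera axes: x right, y down, z forward; pixel columns grow to the right and rows downward; lengths in m; the calibration is good to about 2 mm. A picture is of the moment at which its call begins. There is no depth.
A pose or a line that the arm cannot do raises env.PlanningError and nothing moves.
- env.hand_in(): hands the job in, once; it reports no verdict.
The state is a dict: "clock": time; "q": joint angles; "joint_vel": joint speeds; "effort": joint torques, N m; "position": TCP position; "tcp_rot": TCP orientation; "wrist_force": force on the tool from outside, world axes, zero at the start; "wrist_torque": the same for the moment, N m; "width": finger opening in m.
Only numpy, scipy, OpenCV 4.12 (cv2) and the standard library are available. Lean on these libraries where they do the work, as an engineer would, in place of code of your own. Each camera call takes 0.05 s, during which the arm holds its last target.

### The job

Take the orange T-handled hex key out of the wooden rack and fit it into the hex socket hidden down the bore of the blue boss on the sieve shaker: you cannot see how the hex lies, so press lightly and turn until it drops fully home. Then turn the screw a quarter turn clockwise (seen from above) with the key, so that the yellow dog points at the sieve and sits over its flange, and leave the key standing in the socket, let go. Be gentle, never press or twist hard, and leave the black key, the jar and the scoop where they are.

Things in the scene. Friction and masses are not known exactly. Their poses are not given: they have to be found in the camera images.
- hex_key: Hex key, orange T crossbar, 0.15-0.29 kg, upright in a rack hole, nose 6 mm above the table. Origin: centre of the nose's end; z up the shaft, x along the crossbar. From the end: 0-5 mm round nose tapering 19 to 22 mm dia, enters the socket at any angle and centres the key; 5-32 mm hexagon 22 mm across flats (two face +-y), 25.4 mm across corners; then neck 16 mm dia; 85-111 mm crossbar.
- key_bar (a point): middle of the orange crossbar (90 mm long in x, 20 mm thick in y, 26 mm high), 98 mm above the key's origin, same axes. Grip it here from above across the 20 mm thickness.
- rack: wooden key rack fixed to the table, 80 x 180 x 62 mm (x, y, z), origin at the centre of its underside. Two square holes 29 mm wide, 56 mm deep at y = +55 and -55 mm; the orange key is in one, the black key in the other. Lift a key 60 mm or more to clear the rack.
- small_key: the wrong key, not to be disturbed: like the hex key but with a black crossbar and a 16 mm hexagon, same height. Origin at the end of its nose.
- shaker: grey sieve shaker, fixed to the table, plate top at 40 mm. Origin on the table under the axis of the blue boss; x points from the boss to the middle of the round steel sieve, 145 mm away (flange radius 108 mm, wall radius 96 mm, rim 97 mm above the table). The boss is a blue tube, 56 mm outer diameter, top 95 mm above the table.
- bore_mouth (a point): centre of the bore's mouth at the top of the blue boss, 95 mm above the table; z up, x towards the sieve. Bore 29 mm in diameter. Key home: its nose's end is 38 mm below the mouth (34.5 mm or more counts). Crossed: it stands on the socket's rim, nose's end 25 mm below (31 mm with the spring fully pressed). Press about 5-9 N; over 40 N on the shaker is rough.
- socket_rim (a point): centre of the socket's rim, 20 mm down the bore. Hex 23.2 mm across flats, 18 mm deep; takes the key within about 5 degrees of its six positions. How it lies is unknown, not told by the screw's angle or this point's axes. Sprung: pressed, rim and floor yield up to 6 mm (about 2 N at first, +1.2 N per mm, 9 N at the end, then rigid) and push back up as the key drops in. Off-centre by 1 mm it jams: ease off sideways force.
- screw (a joint): angle of the lock screw and its yellow dog, rad, growing clockwise seen from above. Starts at -0.15 to 0.15 (dog points to the shaker's +y); at 1.57 the dog points at the sieve; 1.35 or more is locked. Rigid stops at -0.6 and 1.75. Friction torque about 0.1 Nm, more than a light rub drags along; it stays where it is left.
- dog_tip (a point): upper outer end of the yellow dog (16 mm wide, reaching 48 mm from the bore's axis, out of a slit under the blue tube), 55 mm above the table.
- jar: amber specimen jar with a red cap, 52 mm diameter, 75 mm high, origin at the centre of its underside; not to be disturbed
- scoop: small aluminium scoop with a wooden handle, lying flat, about 160 mm long (x), 45 mm wide, 20 mm high, origin under its blade; not to be disturbed
Not all that is in view belongs to the job. Leave any pink look-alike of the hex_key alone.

How it is judged:
By the outcome, as a careful person would: the job done as asked, in the order asked, and still so for the second after the job is handed in, with the robot touching nothing.
It also fails if it takes over 54 s, if anything falls off the work surface, if the arm or the gripper's body presses on something with over 40 N, if the wrist force passes 120 N, or if a joint passes its speed limit or range.

## Working session

There is one attempt and no reset: what is moved stays moved. The work goes in short steps, each a Python script; the robot and the scene stay as the last script left them, time stands still between calls to the robot, and variables do not carry over. Pictures are saved under pics/ and viewed, and the job is handed in when it is done.

```bash
ls; mkdir -p pics; python3 - <<'E'
from rig import env
import cv2,numpy as np
for n in ["side","top","wrist"]:
    s=env.snapshot(n); cv2.imwrite(f"pics/{n}0.png",s["image"])
    np.savez(f"pics/{n}0.npz",K=s["intrinsics"],k1=s["k1"],T=s["cam_to_world"],im=s["image"])
    print(n,np.round(s["intrinsics"],1).tolist(),s["k1"],np.round(s["cam_to_world"],3).tolist())
o=env.observe();print(o,env.tcp_to_grasp)
E
```

```text
pics
side [[427.1, 0.0, 320.8], [0.0, 427.1, 198.6], [0.0, 0.0, 1.0]] -0.07752990329075385 [[0.97, -0.117, 0.215, 0.403], [-0.244, -0.487, 0.838, -0.691], [0.007, -0.866, -0.501, 0.51], [0.0, 0.0, 0.0, 1.0]]
top [[442.7, 0.0, 317.7], [0.0, 442.7, 204.7], [0.0, 0.0, 1.0]] -0.10264251027399432 [[-0.002, -0.987, 0.159, 0.432], [-0.999, -0.004, -0.035, 0.038], [0.035, -0.159, -0.987, 0.915], [0.0, 0.0, 0.0, 1.0]]
wrist [[329.1, 0.0, 321.6], [0.0, 329.1, 197.6], [0.0, 0.0, 1.0]] -0.045163644855645585 [[0.25, -0.932, -0.262, 0.223], [-0.968, -0.241, -0.068, -0.587], [0.0, 0.27, -0.963, 0.372], [0.0, 0.0, 0.0, 1.0]]
{'clock': 0.15, 'q': array([-1.33698022e+00,  4.23694128e-01,  1.63051837e+00,  2.98430196e-05,
        1.08859645e+00, -1.89669054e-02]), 'joint_vel': array([-1.99537436e-03, -4.07031511e-03, -2.90502857e-03, -1.52777148e-04,
       -2.03674760e-03,  3.65391736e-05]), 'effort': array([ 5.16600048e-04, -5.57768762e+01, -2.82017863e+01,  2.25148455e-05,
        4.78996517e-03,  6.01879123e-06]), 'position': array([ 0.15625877, -0.604676  ,  0.20660474]), 'tcp_rot': array([-6.06060035e-04,  9.92023911e-01,  1.26048366e-01, -5.20648331e-05]), 'wrist_force': array([ 0.11402748, -0.52363665, -0.12710577]), 'wrist_torque': array([-0.0124209 ,  0.00458835,  0.03959738]), 'width': 0.0857393510110139} 0.0187
```

View pics/top0.png

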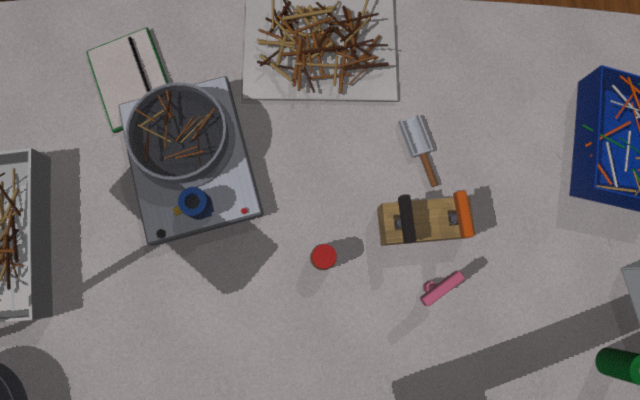

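View pics/side0.png

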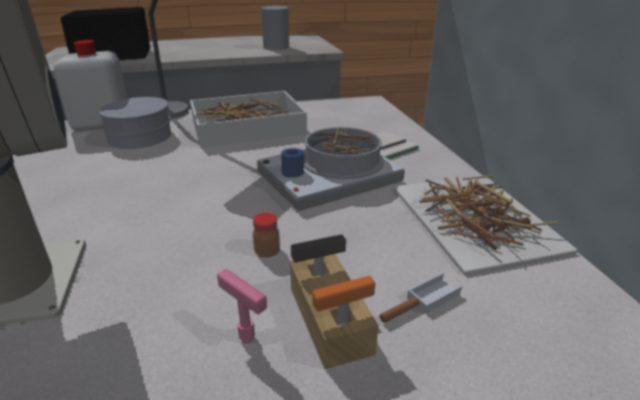

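Top view: the orange crossbar is at (464,213) in the rack. It could be confused with the black key at (406,218), the pink look-alike at (442,289), and orange sticks in the blue bin at (620,85). I choose (464,213), and it also shows at (343,292) in the side view. The boss is at (193,202), the yellow dog at (177,211) and the sieve at (177,131). Next, close crops.

```bash
cat > h.py <<'E'
import numpy as np,cv2
def load(n): 
    d=np.load(f"pics/{n}.npz"); return d
def ray(d,u,v):
    K=d["K"];k1=float(d["k1"]);T=d["T"]
    p=cv2.undistortPoints(np.array([[[u,v]]],float),K,np.array([k1,0,0,0,0]))[0,0]
    r=T[:3,:3]@np.array([p[0],p[1],1]); return T[:3,3],r/np.linalg.norm(r)
def onz(d,u,v,z):
    o,r=ray(d,u,v); return o+r*(z-o[2])/r[2]
def proj(d,P):
    T=np.linalg.inv(d["T"]); P=np.atleast_2d(np.array(P,float))
    rv=cv2.Rodrigues(T[:3,:3])[0]
    return cv2.projectPoints(P,rv,T[:3,3],d["K"],np.array([float(d["k1"]),0,0,0,0]))[0][:,0]
E
python3 - <<'E'
import cv2
t=cv2.imread('pics/top0.png');s=cv2.imread('pics/side0.png')
cv2.imwrite('pics/c1.png',cv2.resize(t[70:250,110:270],None,fx=3.3,fy=3.3,interpolation=cv2.INTER_CUBIC))
cv2.imwrite('pics/c2.png',cv2.resize(t[180:260,370:490],None,fx=6,fy=6,interpolation=cv2.INTER_CUBIC))
cv2.imwrite('pics/c3.png',cv2.resize(s[120:370,240:420],None,fx=2.4,fy=2.4,interpolation=cv2.INTER_CUBIC))
E
```

```text
(no output)
```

View pics/c1.png

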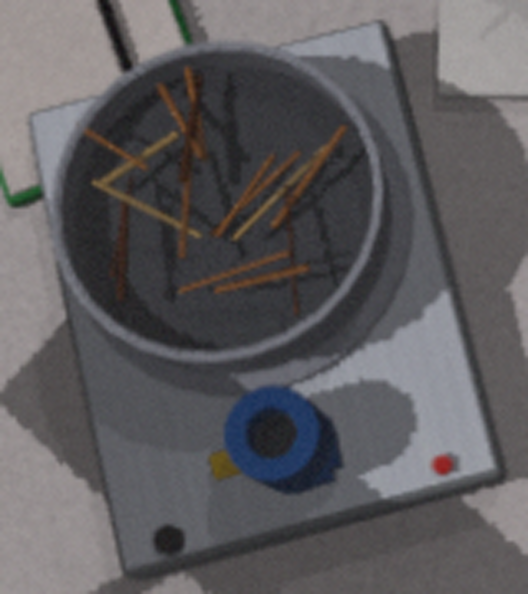

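View pics/c2.png

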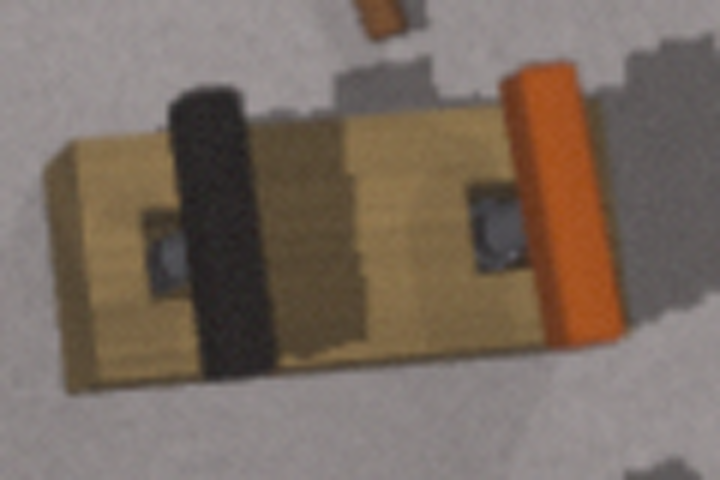

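View pics/c3.png

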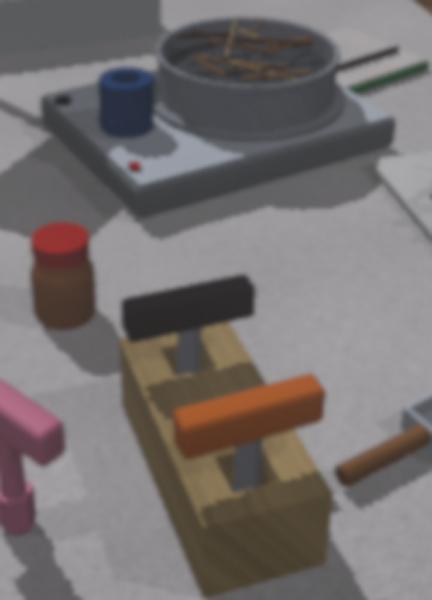

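The crops confirm it: orange crossbar with a steel neck in the right-hand rack hole, and the dog to the left of the boss. Now I'll fit silhouettes in both views.

```bash
cat > fit.py <<'E'
import numpy as np,cv2
from scipy.optimize import minimize
from h import *
def mask(im,kind):
    h=cv2.cvtColor(im,cv2.COLOR_BGR2HSV).astype(int);H,S,V=h[...,0],h[...,1],h[...,2]
    if kind=='orange': return ((H>=4)&(H<=14)&(S>190)&(V>110))
    if kind=='blue': return ((H>=100)&(H<=125)&(S>110)&(V>35))
    if kind=='yellow': return ((H>=18)&(H<=32)&(S>140)&(V>60))
def bar(p,tilt=(0,0)):
    x,y,a=p[:3];c,s=np.cos(a),np.sin(a)
    P=[]
    for i in(-1,1):
        for j in(-1,1):
            for z in(.091,.117):
                X=i*.045;Y=j*.010;P.append([x+c*X-s*Y,y+s*X+c*Y,z])
    return np.array(P)
def cyl(p):
    t=np.linspace(0,2*np.pi,40,endpoint=False)
    return np.array([[p[0]+.028*np.cos(a),p[1]+.028*np.sin(a),z] for a in t for z in(p[2],.095)])
def hullmask(uv,roi,ss=6):
    x0,y0,x1,y1=roi
    m=np.zeros(((y1-y0)*ss,(x1-x0)*ss),np.uint8)
    h=cv2.convexHull(((uv-[x0-.5,y0-.5])*ss).astype(np.float32)).round().astype(np.int32)
    cv2.fillConvexPoly(m,h,1); return cv2.resize(m.astype(np.float32),None,fx=1/ss,fy=1/ss,interpolation=cv2.INTER_AREA)
def fit(shape,views,p0,step):
    def cost(p):
        c=0
        for d,m,roi in views:
            x0,y0,x1,y1=roi
            c+=np.abs(hullmask(proj(d,shape(p)),roi)-m[y0:y1,x0:x1]).sum()
        return c
    s=np.array([np.array(p0)]+[np.array(p0)+np.eye(len(p0))[i]*step[i] for i in range(len(p0))])
    r=minimize(cost,p0,method='Nelder-Mead',options=dict(initial_simplex=s,xatol=1e-5,fatol=.01,maxiter=300))
    return r.x,r.fun
E
python3 - <<'E'
from fit import *
t=load('top0');s=load('side0')
mo=[(t,mask(t['im'],'orange'),(445,180,485,250)),(s,mask(s['im'],'orange'),(300,265,385,315))]
for v in mo: print(v[1][v[2][1]:v[2][3],v[2][0]:v[2][2]].sum())
p0=onz(t,467,214,.117);print(p0)
for vs in(mo,mo[:1],mo[1:]): print('bar',fit(bar,vs,[p0[0],p0[1],.1],[.01,.01,.15]))
mb=[(t,mask(t['im'],'blue'),(165,175,225,230)),(s,mask(s['im'],'blue'),(270,140,315,185))]
def fill(m):
    return cv2.morphologyEx(m.astype(np.uint8),cv2.MORPH_CLOSE,cv2.getStructuringElement(2,(15,15)))>0
mb=[(d,fill(m),r) for d,m,r in mb]
p0=onz(t,193,202,.095);print(p0)
for vs in(mb,mb[:1],mb[1:]): print('boss',fit(cyl,vs,[p0[0],p0[1],.055],[.01,.01,.008]))
# sieve rim: outer ellipse from c1 picture
import numpy as np
b=(np.array([(57,205),(383,180),(215,43),(205,362),(100,95),(335,85),(95,315),(330,320)])/3.3)+[110,70]
P=np.array([onz(t,u,v,.097) for u,v in b]);A=np.c_[2*P[:,:2],np.ones(len(P))]
c=np.linalg.lstsq(A,(P[:,:2]**2).sum(1),rcond=None)[0];print('sieve',c[:2],np.sqrt(c[2]+c[0]**2+c[1]**2))
print('bore',onz(t,110+271/3.3,70+433/3.3,.095))
print('dog',onz(t,110+222/3.3,70+465/3.3,.055))
E
```

```text
402
0
[ 0.54406367 -0.26868093  0.117     ]
bar (array([ 0.51713637, -0.35316653,  3.47078189]), np.float64(402.0))
bar (array([ 0.54458964, -0.26633911,  0.10001929]), np.float64(340.7778015136719))
bar (array([ 0.50406367, -0.10868093,  1.85      ]), np.float64(0.0))
[0.56822525 0.24322546 0.095     ]
boss (array([0.56766953, 0.24148601, 0.09188092]), np.float64(212.2777862548828))
boss (array([0.56972929, 0.24440716, 0.06007559]), np.float64(83.69444274902344))
boss (array([0.56638345, 0.23373959, 0.09502397]), np.float64(44.88888931274414))
sieve [0.70789752 0.28228228] 0.0979188863095384
bore [0.56971732 0.24495199 0.095     ]
dog [0.55704088 0.28358417 0.055     ]
```

```bash
python3 - <<'E'
from fit import *
t=load('top0');s=load('side0')
for d,pts in((t,[(460,200),(464,213),(467,230),(457,200),(455,215),(193,190),(207,210),(200,218)]),(s,[(343,292),(320,296),(360,286),(343,300),(293,168),(293,155),(286,165),(300,165)])):
    h=cv2.cvtColor(d['im'],cv2.COLOR_BGR2HSV)
    print([h[v,u].tolist() for u,v in pts])
E
```

```text
[[11, 210, 163], [11, 200, 166], [12, 206, 165], [10, 187, 116], [170, 10, 78], [109, 175, 96], [113, 71, 47], [107, 94, 49]]
[[11, 166, 114], [11, 179, 151], [10, 169, 134], [10, 151, 91], [110, 98, 65], [110, 133, 94], [111, 94, 65], [112, 81, 60]]
```

```bash
sed -i "s/.*'orange': return.*/    if kind=='orange': return ((H>=4)\&(H<=14)\&(S>125)\&(V>70))/; s/.*'blue': return.*/    if kind=='blue': return ((H>=100)\&(H<=122)\&(S>60)\&(V>30))/" fit.py
python3 - <<'E'
from fit import *
t=load('top0');s=load('side0')
def lcc(m,roi,cl=0):
    x0,y0,x1,y1=roi; o=np.zeros(m.shape,np.uint8); o[y0:y1,x0:x1]=m[y0:y1,x0:x1]
    if cl: o=cv2.morphologyEx(o,cv2.MORPH_CLOSE,cv2.getStructuringElement(2,(cl,cl)))
    n,l,st,_=cv2.connectedComponentsWithStats(o); k=1+np.argmax(st[1:,4]); return l==k
ro=[(445,180,485,250),(300,265,385,325)]
mo=[(d,lcc(mask(d['im'],'orange'),r),r) for d,r in zip((t,s),ro)]
p0=onz(t,467,214,.117)
for vs in(mo,mo[:1],mo[1:]): print('bar',fit(bar,vs,[p0[0],p0[1],.1],[.01,.01,.15]),sum(v[1].sum() for v in vs))
rb=[(165,175,225,230),(270,135,315,185)]
mb=[(d,lcc(mask(d['im'],'blue'),r,13),r) for d,r in zip((t,s),rb)]
p0=onz(t,193,202,.095)
for vs in(mb,mb[:1],mb[1:]): print('boss',fit(cyl,vs,[p0[0],p0[1],.055],[.01,.01,.008]),sum(v[1].sum() for v in vs))
vis=[]
for vs in (mo,mb):
    for d,m,(x0,y0,x1,y1) in vs:
        im=d['im'].copy(); e=m.astype(np.uint8)-cv2.erode(m.astype(np.uint8),np.ones((3,3))); im[e>0]=(0,255,0)
        vis.append(cv2.resize(im[y0:y1,x0:x1],(290,250),interpolation=0))
cv2.imwrite('pics/m.png',np.vstack([np.hstack(vis[:2]),np.hstack(vis[2:])]))
E
```

```text
bar (array([ 0.54571005, -0.26561065,  0.16033594]), np.float64(409.1111145019531)) 1887
bar (array([ 0.54483335, -0.2665621 ,  0.13720454]), np.float64(103.3611068725586)) 638
bar (array([ 0.54537201, -0.26636171,  0.22098266]), np.float64(289.4444580078125)) 1249
boss (array([0.57061618, 0.24489025, 0.04073247]), np.float64(144.83334350585938)) 1421
boss (array([0.57055098, 0.24515262, 0.04839237]), np.float64(46.25)) 862
boss (array([0.56814349, 0.23194205, 0.04733437]), np.float64(58.52777862548828)) 559
```

View pics/m.png

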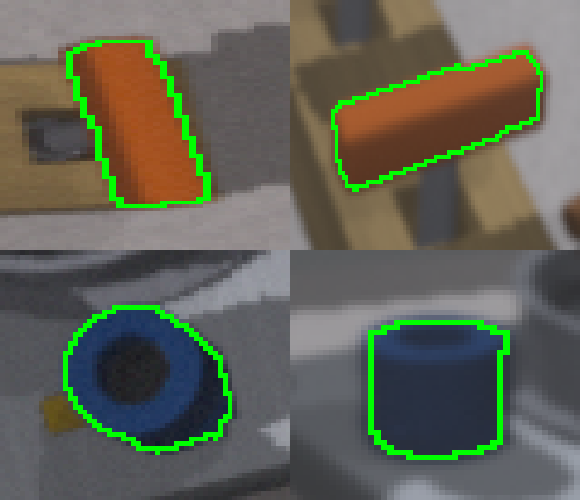

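```bash
cat >> h.py <<'E'
from scipy.spatial.transform import Rotation as Ro
def quat(a):
    x=np.array([np.cos(a),np.sin(a),0]);z=np.array([0,0,-1.]);y=np.cross(z,x)
    q=Ro.from_matrix(np.c_[x,y,z]).as_quat(); return np.array([q[3],q[0],q[1],q[2]])
def yaw_of(q):
    R=Ro.from_quat([q[1],q[2],q[3],q[0]]).as_matrix(); return np.arctan2(R[1,0],R[0,0])
def snap(env,n,name):
    s=env.snapshot(n); d=dict(K=s["intrinsics"],k1=s["k1"],T=s["cam_to_world"],im=s["image"])
    np.savez(f"pics/{name}.npz",**d); cv2.imwrite(f"pics/{name}.png",s["image"]); return d
E
python3 - <<'E'
from h import *
from rig import env
o=env.observe();print(yaw_of(o['tcp_rot']))
for a in(.14,.14+np.pi):
    print(a,env.inverse_kinematics([.545,-.266,.25],quat(a)))
for a in np.arange(-3.1,3.2,.4): 
    q=env.inverse_kinematics([.570,.245,.2],quat(a)); print(round(a,1),None if q is None else np.round(q,2))
d=load('wrist0');t=np.linalg.inv(d['T'])@np.r_[o['position'],1];print(t, d['T'][:3,0])
E
```

```text
0.2527691283037194
0.14 [-4.73684550e-01  3.50988619e-01  1.63393840e+00 -4.44089210e-16
  1.15666564e+00  9.57111777e-01]
3.2815926535897932 [-4.73684550e-01  3.50988619e-01  1.63393840e+00 -4.44089210e-16
  1.15666564e+00 -2.18448088e+00]
-3.1 [ 0.39  0.42  1.65 -0.    1.07 -1.23]
-2.7 [ 0.39  0.42  1.65 -0.    1.07 -1.63]
-2.3 [ 0.39  0.42  1.65 -0.    1.07 -2.03]
-1.9 [ 0.39  0.42  1.65 -0.    1.07 -2.43]
-1.5 None
-1.1 None
-0.7 None
-0.3 [ 0.39  0.42  1.65 -0.    1.07  2.26]
0.1 [ 0.39  0.42  1.65 -0.    1.07  1.86]
0.5 [ 0.39  0.42  1.65 -0.    1.07  1.46]
0.9 [ 0.39  0.42  1.65 -0.    1.07  1.06]
1.3 [ 0.39  0.42  1.65 -0.    1.07  0.66]
1.7 [ 0.39  0.42  1.65 -0.    1.07  0.26]
2.1 [ 0.39  0.42  1.65 -0.    1.07 -0.14]
2.5 [ 0.39  0.42  1.65 -0.    1.07 -0.54]
2.9 [ 0.39  0.42  1.65 -0.    1.07 -0.94]
[-5.19909563e-05  2.19123580e-02  1.78348452e-01  1.00000000e+00] [ 2.50186521e-01 -9.68197597e-01  3.43907528e-04]
```

```bash
python3 - <<'E'
from h import *
from rig import env
env.reach([.545,-.266,.22],quat(.14+np.pi))
d=snap(env,'wrist','w1'); o=env.observe(); print(o['clock'],o['position'],yaw_of(o['tcp_rot']))
E
```

```text
2.075 [ 0.54466297 -0.2666957   0.2199608 ] -3.003319273641484
```

View pics/w1.png

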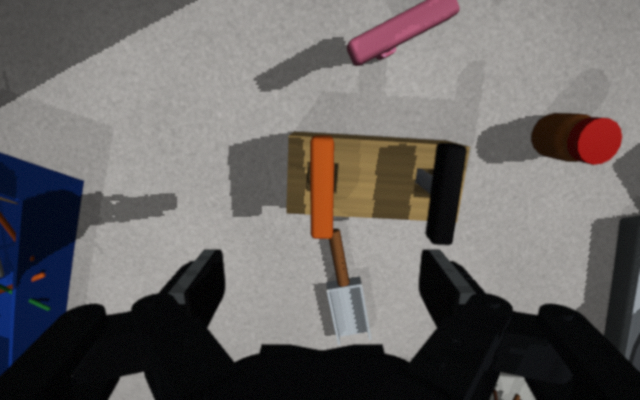

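Wrist view: orange bar at (322,187), nearly vertical and centred between the fingertips; black key at (446,195), pink at (405,30). Next I fit the bar here.

```bash
cat >> fit.py <<'E'
def lcc(m,roi,cl=0):
    x0,y0,x1,y1=roi; o=np.zeros(m.shape,np.uint8); o[y0:y1,x0:x1]=m[y0:y1,x0:x1]
    if cl: o=cv2.morphologyEx(o,cv2.MORPH_CLOSE,cv2.getStructuringElement(2,(cl,cl)))
    n,l,st,_=cv2.connectedComponentsWithStats(o); k=1+np.argmax(st[1:,4]); return l==k
E
python3 - <<'E'
from fit import *
w=load('w1');t=load('top0');s=load('side0')
r=(295,125,350,245); m=lcc(mask(w['im'],'orange'),r); print(m.sum())
for p in([.545,-.266,.14],[.545,-.266,.0],[.55,-.26,.1]): print(fit(bar,[(w,m,r)],p,[.006,.006,.06]))
p,_=fit(bar,[(w,m,r)],[.545,-.266,.14],[.006,.006,.06])
# per-camera centroid-based check
for d,r in((t,(445,180,485,250)),(s,(300,265,385,325)),(w,r)):
    m=lcc(mask(d['im'],'orange'),r); rr=cv2.minAreaRect(np.argwhere(m)[:,::-1].astype(np.float32)); 
    ys,xs=np.nonzero(m); h=hullmask(proj(d,bar(p)),r); yy,xx=np.mgrid[r[1]:r[3],r[0]:r[2]]
    print('mask c',xs.mean(),ys.mean(),m.sum(),'model c',(xx*h).sum()/h.sum(),(yy*h).sum()/h.sum(),h.sum())
E
```

```text
2517
(array([ 0.54678719, -0.26621662,  0.14191362]), np.float64(254.13888549804688))
(array([ 0.54682301, -0.26616774,  0.14659017]), np.float64(254.63890075683594))
(array([ 0.54685652, -0.26626478,  0.14358109]), np.float64(253.33331298828125))
mask c 463.3887147335423 214.27272727272728 638 model c 463.37333302980915 213.56538104068466 747.7778
mask c 341.5884707766213 292.5948759007206 1249 model c 343.80038064898355 291.1811144337316 1562.8333
mask c 322.47636074692093 187.93484306714342 2517 model c 321.91132859330855 186.86970990863244 2530.25
```

```bash
python3 - <<'E'
from h import *
from rig import env
a=.142+np.pi
env.move_l([.5462,-.2662,.086],v=.12,rot=quat(a))
o=env.observe();print(o['clock'],o['position'],o['wrist_force'])
env.grasp(50)
o=env.observe();print(o['clock'],o['position'],o['wrist_force'],o['width'])
p=o['position'].copy();p[2]+=.03
env.move_l(p,v=.06)
o=env.observe();print(o['clock'],o['wrist_force'],o['width'])
p[2]+=.06
env.move_l(p,v=.12); o=env.observe();print(o['clock'],o['position'],o['wrist_force'],o['wrist_torque'],o['width'])
snap(env,'wrist','w2');snap(env,'side','s2')
E
```

```text
3.3417 [ 0.54677139 -0.26649882  0.08678561] [ 0.14735907 -0.71635322  0.51814521]
3.9583 [ 0.54644509 -0.26637658  0.08637619] [-0.27448229  0.24248403  3.22420376] 0.018364059966923404
4.6167 [ 0.23233882  0.26315327 -3.20524348] 0.017985906324637757
5.2667 [ 0.5460032  -0.26613401  0.1758642 ] [-0.13391367 -0.30423757 -2.94257603] [ 0.01390848  0.06962798 -0.03742844] 0.018194654880938136
```

View pics/s2.png

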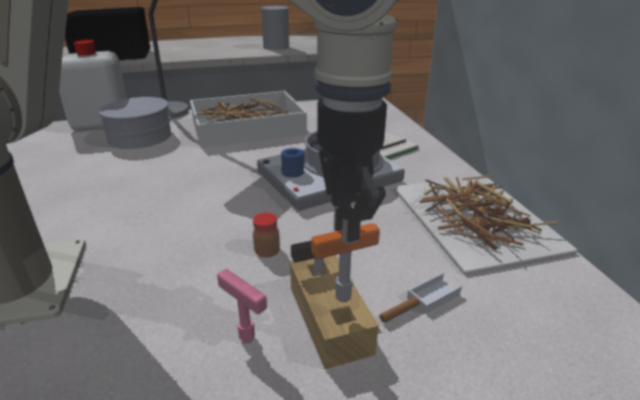

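View pics/w2.png

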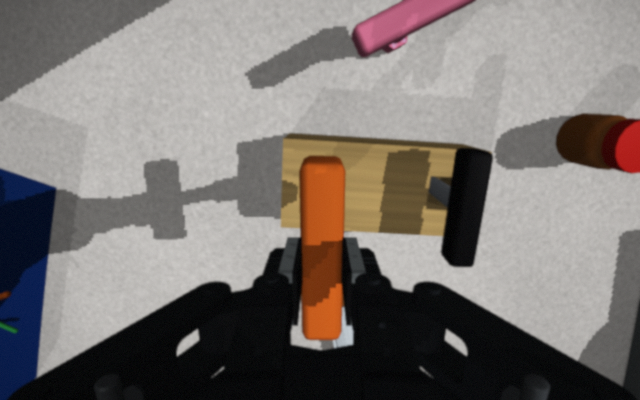

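Key is held; the bar spans rows 158–338 at column 322 in the wrist view, and the rack hole is empty. The black key has not moved. Now I go near the boss and look.

```bash
python3 - <<'E'
from h import *
from rig import env
a=.142+np.pi
o=env.observe();p=o['position'].copy();p[2]=.24
env.move_l(p,v=.15)
env.reach([.57,.19,.24],quat(a))
o=env.observe();print(o['clock'],o['position'],yaw_of(o['tcp_rot']),o['wrist_force'])
d=snap(env,'wrist','w3')
print(proj(d,[[.570,.245,.095]]))
w=load('w2')
import cv2
im=np.hstack([cv2.resize(w['im'][140:350,280:360],None,fx=2.8,fy=2.8,interpolation=2),cv2.resize(d['im'][90:300,300:490],None,fx=2.8,fy=2.8,interpolation=2)])
cv2.imwrite('pics/w3c.png',im)
E
```

```text
7.6167 [0.57028845 0.18899754 0.23989214] -3.0005978399129134 [-0.4421561   0.56995986 -3.16980007]
[[378.95528056 185.80254229]]
```

View pics/w3.png

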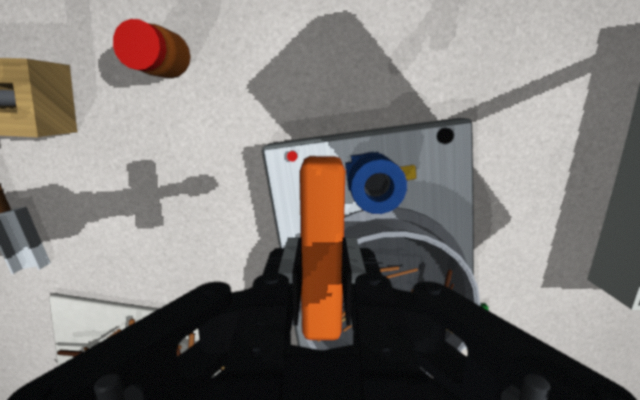

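View pics/w3c.png

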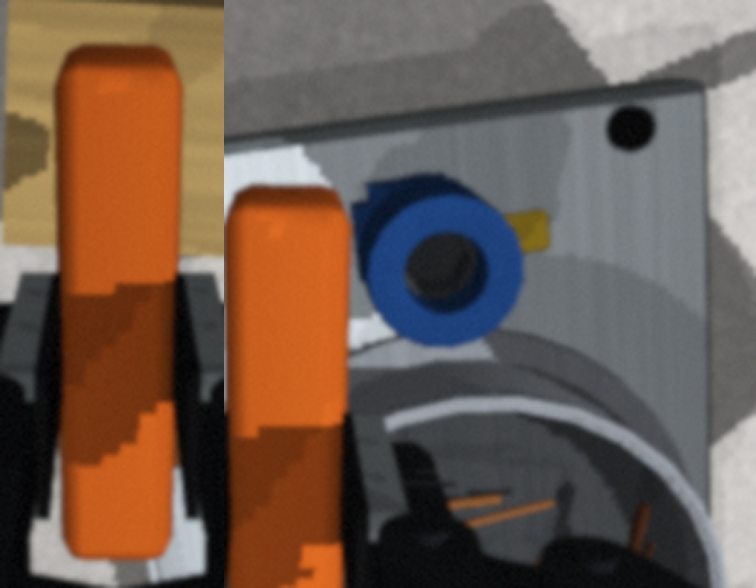

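```bash
python3 - <<'E'
from fit import *
from scipy.spatial.transform import Rotation as R
import h
def fitbar(n,tcp,a,zc):
    w=load(n); im=w['im']; hs=cv2.cvtColor(im,cv2.COLOR_BGR2HSV).astype(int)
    m=(hs[...,0]>=3)&(hs[...,0]<=15)&(hs[...,1]>150)&(hs[...,2]>50)
    r=(285,140,360,350); m=lcc(m,r,3)
    def sh(p):
        X=np.array([[i*.045,j*.010,k*.013] for i in(-1,1) for j in(-1,1) for k in(-1,1)])
        X=R.from_euler('xyz',[0,p[3],p[2]]).apply(X)
        c,s=np.cos(a),np.sin(a)
        off=np.array([c*p[0]+s*p[1],s*p[0]-c*p[1],0])  # tool x,y
        # rotate to world yaw a
        Xw=R.from_euler('z',a).apply(X)
        return Xw+tcp+off+[0,0,zc]
    out=fit(lambda p:sh(np.r_[p,0]),[(w,m,r)],[0,0,0.01],[.004,.004,.05])
    out2=fit(sh,[(w,m,r)],[0,0,0.01,.01],[.004,.004,.05,.03])
    print(n,m.sum(),np.round(out[0],4),out[1],np.round(out2[0],4),out2[1])
    pt=sh(np.r_[out[0],0]); print(np.round(proj(w,pt),1)[:, :].min(0),np.round(proj(w,pt),1).max(0)); ys,xs=np.nonzero(m);print(xs.min(),xs.max(),ys.min(),ys.max())
fitbar('w2',np.array([.5460,-.26613,.17586]),.142+np.pi,.0176)
fitbar('w3',np.array([.57029,.18900,.23989]),-3.0006,.0176)
# boss in w3
w=load('w3');r=(330,140,420,230)
m=lcc(mask(w['im'],'blue'),r)
E
```

```text
w2 7567 [-0.0012  0.0003 -0.004 ] 886.2222290039062 [-0.001   0.0003 -0.0024  0.0015] 887.2777709960938
[298.6 155.4] [346.7 345.6]
299 345 156 339
w3 7479 [-0.0019  0.0002  0.0062] 967.5000610351562 [-2.700e-03  1.000e-04  4.600e-03 -1.785e-01] 744.6944580078125
[297.1 156.8] [345.2 346.7]
301 345 157 340
```

```bash
cat >> h.py <<'E'
def force(env,n=3,dt=.03):
    F=[];T=[]
    for _ in range(n):
        env.dwell(dt);o=env.observe();F.append(o['wrist_force']);T.append(o['wrist_torque'])
    return np.mean(F,0),np.mean(T,0),o
E
python3 - <<'E'
from h import *
from rig import env
a=.142+np.pi
x,y=.5692,.2448
env.move_l([x,y,.24],v=.12,rot=quat(a))
env.move_l([x,y,.185],v=.1)
env.dwell(.15)
f0,t0,o=force(env,4); np.savez('base.npz',f0=f0,t0=t0)
print(o['clock'],o['position'],f0,t0,o['width'])
w=snap(env,'top','t4');snap(env,'side','s4')
for z in (.175,.168,.162,.157):
    env.move_l([x,y,z],v=.05); f,t,o=force(env,2)
    print(o['clock'],np.round(o['position'],4),np.round(f-f0,2),np.round(t-t0,3))
    if np.abs(f-f0).max()>8: print('stop');break
import cv2
s=load('s4');cv2.imwrite('pics/s4c.png',np.hstack([cv2.resize(s['im'][60:200,230:420],(570,420),interpolation=2)]))
E
```

```text
9.2583 [0.56950719 0.24495489 0.18563934] [ 0.54448633  0.29035566 -3.17792568] [-0.0032898   0.00192487  0.03087529] 0.01827634113753099
9.775 [0.5691 0.2447 0.1747] [-0.68 -0.39  0.62] [-0.031 -0.006 -0.03 ]
10.1333 [0.5692 0.2448 0.1678] [-0.61 -0.89  0.74] [ 0.048 -0.062 -0.009]
10.4667 [0.5691 0.2448 0.1619] [-0.38 -0.25 -0.4 ] [-0.009 -0.062 -0.025]
10.7833 [0.5691 0.2447 0.1568] [-0.38 -0.12  0.84] [-0.029 -0.076 -0.043]
```

View pics/s4c.png

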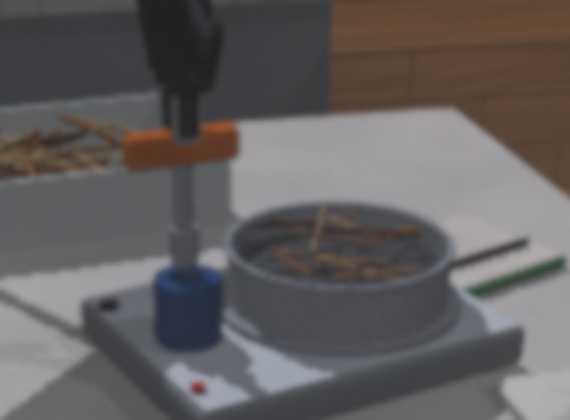

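Side crop: the key hung upright over the blue boss before the descent, and it has since entered the bore freely. Next I go down to light contact.

```bash
python3 - <<'E'
from h import *
from rig import env
b=np.load('base.npz');f0,t0=b['f0'],b['t0']
x,y=.5692,.2448
for z in (.153,.1505,.149,.1475,.1465):
    env.move_l([x,y,z],v=.03); f,t,o=force(env,3)
    d=f-f0
    print(o['clock'],np.round(o['position'],4),np.round(d,2),np.round(t-t0,3))
    if d[2]>6.0 or np.abs(d[:2]).max()>6: print('stop');break
E
```

```text
11.1667 [0.5692 0.2448 0.153 ] [-0.25 -0.16  0.49] [ 0.008 -0.127  0.002]
11.5167 [0.5693 0.2448 0.1505] [-0.12  0.19  0.06] [ 0.098 -0.193  0.005]
11.8667 [0.5695 0.2449 0.1493] [ 0.05 -0.24  3.52] [ 0.056 -0.16  -0.034]
12.2167 [0.5694 0.2449 0.1477] [ 0.5  -0.15  4.99] [ 0.071 -0.214 -0.039]
12.5667 [0.5694 0.2449 0.1466] [0.49 0.36 6.21] [ 0.098 -0.22  -0.057]
stop
```

```bash
cat > turn.py <<'E'
from h import *
from rig import env
b=np.load('base.npz');f0,t0=b['f0'],b['t0']
D=-.0009
def tcp(c,a): return np.array([c[0]-D*np.cos(a),c[1]-D*np.sin(a)])
E
python3 - <<'E'
from turn import *
a=.142+np.pi; z=.1463
c=np.array([.5692,.2448])+D*np.array([np.cos(a),np.sin(a)])
a0=a
while a>a0-np.radians(66):
    a-=np.radians(5)
    p=tcp(c,a)
    env.move_l([p[0],p[1],z],v=.03,rot=quat(a)); f,t,o=force(env,2,.025)
    d=f-f0
    print(round(o['clock'],2),'deg',round(np.degrees(a-a0),1),np.round(o['position'],4),np.round(d,2),np.round(t-t0,3))
    if d[2]<2.5: print('dropped?');break
    if np.abs(d).max()>14: print('stop');break
    c+=-np.clip(-d[:2],-4,4)*0.00005
print(a,c)
E
```

```text
12.87 deg -5.0 [0.5693 0.2449 0.1464] [ 0.38 -0.18  6.24] [ 0.016 -0.307 -0.027]
13.17 deg -10.0 [0.5693 0.2449 0.1464] [ 1.05 -0.42  6.58] [ 0.002 -0.296 -0.018]
13.47 deg -15.0 [0.5693 0.245  0.1463] [ 0.37 -0.43  6.85] [-0.047 -0.32  -0.055]
13.77 deg -20.0 [0.569  0.2451 0.1458] [1.34 0.25 1.79] [ 0.262 -0.544 -0.007]
dropped?
2.9345268031909275 [0.57018076 0.24487581]
```

```bash
python3 - <<'E'
from turn import *
a=.142+np.pi-np.radians(22.5); c=np.array([.5702,.2449])
p=tcp(c,a)
for z in (.1463,.144,.142,.140,.1385,.137,.136):
    env.move_l([p[0],p[1],z],v=.03,rot=quat(a)); f,t,o=force(env,2,.025)
    d=f-f0
    print(round(o['clock'],2),z,np.round(o['position'],4),np.round(d,2),np.round(t-t0,3),round(o['width'],4))
    if np.abs(d).max()>9: print('stop');break
    p+=np.clip(d[:2],-4,4)*0.00005
print(p)
E
```

```text
14.07 0.1463 [0.5689 0.245  0.1457] [ 1.06  1.47 -0.23] [ 0.279 -0.504 -0.044] 0.0181
14.37 0.144 [0.569  0.2451 0.1436] [ 1.16  1.   -0.68] [ 0.229 -0.469 -0.065] 0.0182
14.67 0.142 [0.5693 0.2452 0.1418] [ 0.56  0.03 -0.59] [ 0.144 -0.403 -0.027] 0.0188
14.97 0.14 [0.5694 0.2452 0.1399] [ 0.98  0.23 -0.14] [ 0.165 -0.442 -0.018] 0.0182
15.27 0.1385 [0.5695 0.2452 0.1384] [ 0.2   0.44 -0.09] [ 0.12  -0.362 -0.037] 0.0184
15.57 0.137 [0.5697 0.2453 0.1372] [0.92 0.4  2.49] [ 0.128 -0.334 -0.035] 0.0184
15.87 0.136 [0.5697 0.2454 0.1362] [0.89 0.38 3.72] [ 0.09  -0.287 -0.006] 0.0182
[0.56961701 0.24532027]
```

```bash
python3 - <<'E'
from turn import *
a=.142+np.pi-np.radians(22.5); a1=a
p=np.array([.5696,.2453]); c=p+D*np.array([np.cos(a),np.sin(a)])
z=.1368
for k in range(1,10):
    a=a1-np.radians(10*k); p=tcp(c,a)
    env.move_l([p[0],p[1],z],v=.05,rot=quat(a)); f,t,o=force(env,2,.025)
    d=f-f0
    print(round(o['clock'],2),-10*k,np.round(o['position'],4),np.round(d,2),np.round(t-t0,3),round(np.degrees(yaw_of(o['tcp_rot'])),1))
    if np.abs(d).max()>12 or abs((t-t0)[2])>.5: print('stop');break
    c+=np.clip(d[:2],-4,4)*0.00005
print(a,c,p)
snap(env,'top','t5');snap(env,'wrist','w5')
import cv2
t=load('t5');cv2.imwrite('pics/t5c.png',cv2.resize(t['im'][150:250,130:270],None,fx=5,fy=5,interpolation=2))
E
```

```text
16.24 -10 [0.5698 0.2455 0.1368] [1.49 0.22 2.72] [ 0.168 -0.407 -0.062] 155.8
16.62 -20 [0.5699 0.2456 0.1368] [1.26 0.61 3.26] [ 0.121 -0.44  -0.024] 145.9
16.99 -30 [0.57   0.2457 0.1368] [ 1.48 -0.22  3.04] [ 0.088 -0.48  -0.031] 135.9
17.37 -40 [0.5701 0.2458 0.1368] [ 0.99 -0.12  3.39] [ 0.024 -0.445 -0.066] 125.9
17.74 -50 [0.5703 0.2458 0.1367] [ 0.89 -0.95  3.55] [-0.078 -0.356 -0.051] 115.9
18.12 -60 [0.5704 0.2459 0.1368] [ 1.3  -1.5   3.52] [-0.072 -0.297 -0.035] 105.9
18.49 -70 [0.5706 0.2458 0.1367] [ 0.25 -1.02  2.49] [-0.081 -0.261 -0.043] 95.9
18.87 -80 [0.5707 0.2458 0.1367] [-0.06 -0.62  3.14] [-0.094 -0.16  -0.035] 85.9
19.24 -90 [0.5709 0.2457 0.1367] [ 0.14 -0.62  3.09] [-0.108 -0.109 -0.057] 75.9
1.3200972450961723 [0.57085871 0.24486554] [0.57107487 0.24576825]
```

View pics/t5c.png

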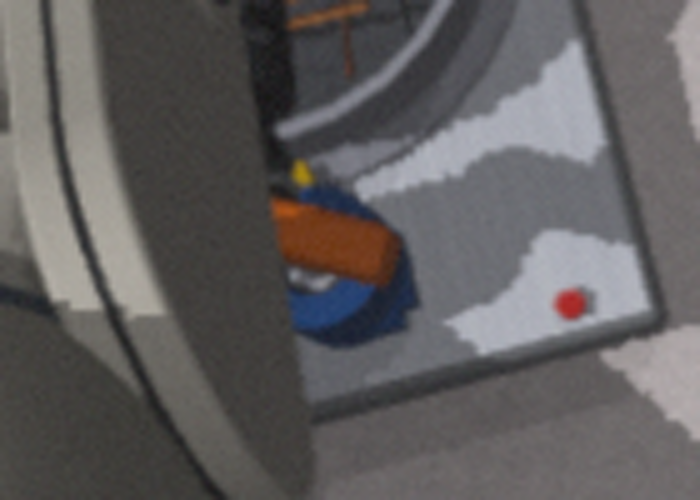

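View pics/w5.png

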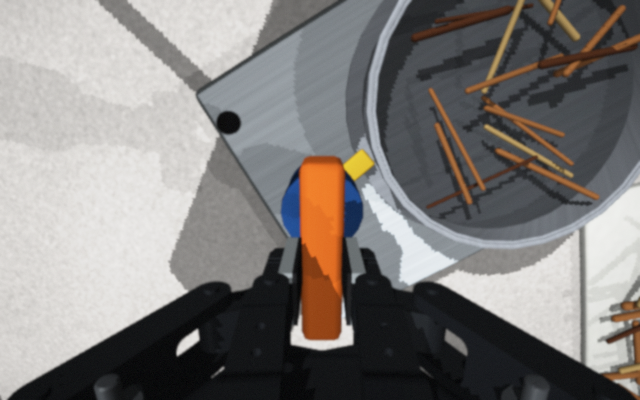

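The dog now points towards the sieve (wrist view, dog end at about (367,157)). Now I measure its angle.

```bash
python3 - <<'E'
from h import *
w=load('w5');t=load('top0')
cv2.imwrite('pics/w5c.png',cv2.resize(w['im'][135:195,330:390],None,fx=9,fy=9,interpolation=2))
c=np.array([.5702,.2450])
for u,v in((367,157),(359,150),(375,163)):
    P=onz(w,u,v,.055)[:2]-c; print(P,np.linalg.norm(P),np.degrees(np.arctan2(P[1],P[0])))
# sieve centre in w5: hint from top = (.708,.282)
print(np.degrees(np.arctan2(.2823-.245,.7079-.5702)))
# plate edges for yaw in top0 at z=.04: bottom edge corners & right edge
A=[onz(t,110+u/3.3,70+v/3.3,.04)[:2] for u,v in((125,568),(498,468),(382,22))]
e=A[1]-A[0];print('bottom edge',np.degrees(np.arctan2(e[1],e[0])));e=A[2]-A[1];print('right edge',np.degrees(np.arctan2(e[1],e[0])))
for th in (12,14,16,18,20): 
    print(th,[proj(w,[np.r_[c+r*np.array([np.cos(np.radians(th)),np.sin(np.radians(th))]),.055]])[0].round(1).tolist() for r in(.028,.048)])
E
```

```text
[0.04249246 0.02223572] 0.0479586998622167 27.62244747069709
[0.03775431 0.02888068] 0.047534010842752904 37.41468041307969
[0.04744638 0.01626783] 0.050157765585280366 18.925187596471655
15.156490875577763
bottom edge -74.58269770879522
right edge 15.667370114868497
12 [[352.3, 182.2], [376.0, 171.0]]
14 [[351.8, 181.2], [375.1, 169.1]]
16 [[351.2, 180.1], [374.1, 167.2]]
18 [[350.5, 179.0], [373.1, 165.4]]
20 [[349.9, 178.0], [372.0, 163.6]]
```

View pics/w5c.png

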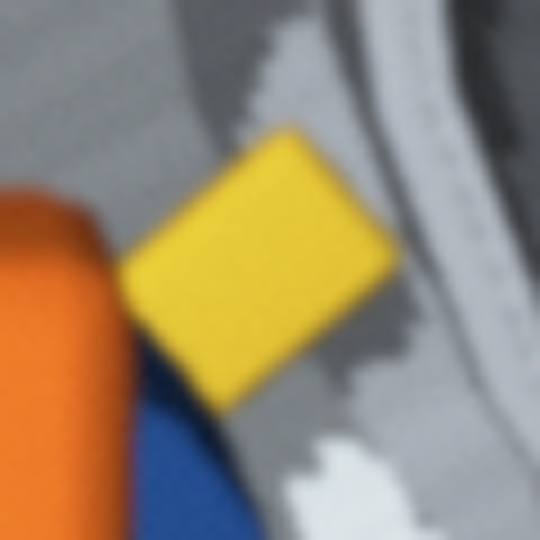

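The dog is about 12.5° short of the sieve direction because the hex play took up the rest. I turn 12.5° more.

```bash
python3 - <<'E'
from turn import *
a1=1.3200972; c=np.array([.57087,.24484]); z=.1368
for k in (6.5,13):
    a=a1-np.radians(k); p=tcp(c,a)
    env.move_l([p[0],p[1],z],v=.05,rot=quat(a)); f,t,o=force(env,2,.025); d=f-f0
    print(round(o['clock'],2),k,np.round(o['position'],4),np.round(d,2),np.round(t-t0,3),round(np.degrees(yaw_of(o['tcp_rot'])),1))
    if np.abs(d).max()>12 or abs((t-t0)[2])>.5: print('stop');break
w=snap(env,'wrist','w6')
hs=cv2.cvtColor(w['im'],cv2.COLOR_BGR2HSV);m=((hs[...,0]>20)&(hs[...,0]<32)&(hs[...,1]>150)&(hs[...,2]>120)).astype(np.uint8);m[:, :325]=0;m[:,400:]=0;m[:120]=0;m[230:]=0
n,l,st,ce=cv2.connectedComponentsWithStats(m);k=1+np.argmax(st[1:,4]);print(st[k],ce[k])
x0,y0=330,130
cv2.imwrite('pics/w6c.png',cv2.resize(w['im'][130:200,330:400],None,fx=8,fy=8,interpolation=2))
E
```

```text
19.66 6.5 [0.5711 0.2457 0.1368] [-0.83 -0.86  2.91] [-0.071  0.01  -0.017] 69.4
19.98 13 [0.5712 0.2456 0.1368] [-1.3  -0.74  3.31] [-0.082  0.086 -0.017] 62.9
[343 150  29  31 491] [357.19348269 165.01221996]
```

View pics/w6c.png

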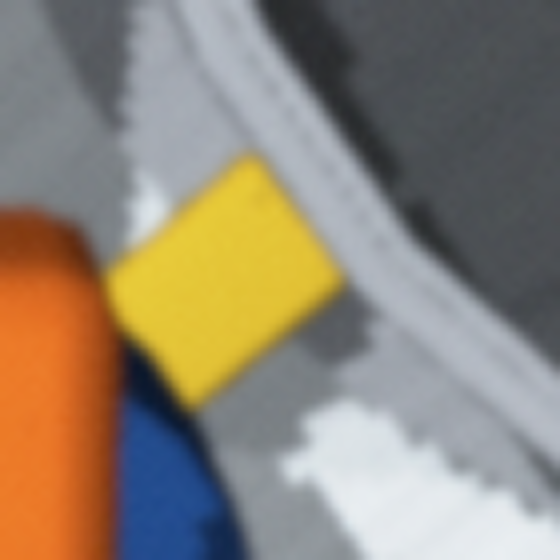

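```bash
python3 - <<'E'
from turn import *
w=load('w6');P=onz(w,367.3,156.7,.055)[:2]-[.5702,.2450];an=np.degrees(np.arctan2(P[1],P[0]));print('dog',an,'screw est',np.radians(90-(an-15.4)))
if an<22:
    p=env.observe()['position']
    env.open_gripper(); o=env.observe();print(o['clock'],o['width'],np.round(o['wrist_force'],2))
    env.move_l([p[0],p[1],.20],v=.08)
    env.move_l([p[0],p[1],.28],v=.15)
    snap(env,'wrist','w7');snap(env,'side','s7');o=env.observe();print(o['clock'])
    env.move_l([p[0]-.08,p[1]-.20,.30],v=.2)
    env.dwell(.2);snap(env,'top','t7');print(env.observe()['clock'])
    a=load('t7')['im'];s=load('s7')['im']
    cv2.imwrite('pics/f.png',np.hstack([cv2.resize(a[70:250,110:270],None,fx=2.4,fy=2.4,interpolation=2),cv2.resize(s[100:235,230:410],(400,432),interpolation=2)[:432,:]]))
E
```

```text
dog 14.951150888544397 screw est 1.5786302216344479
20.6833 0.08539146408477295 [-0.07  0.6   0.72]
22.4083
23.8917
```

View pics/f.png

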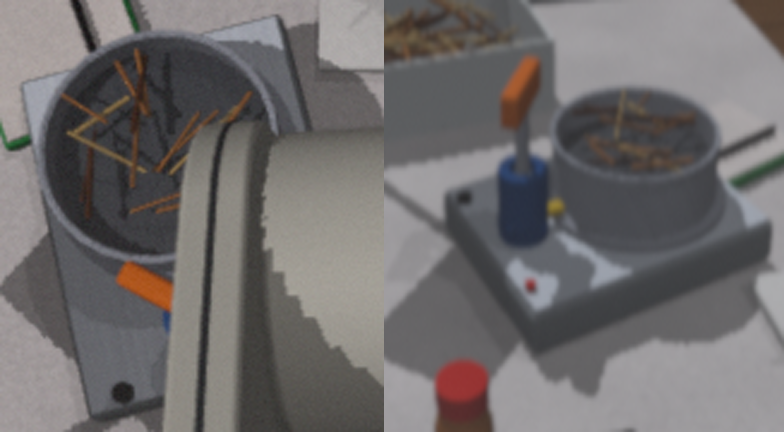

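View pics/t7.png

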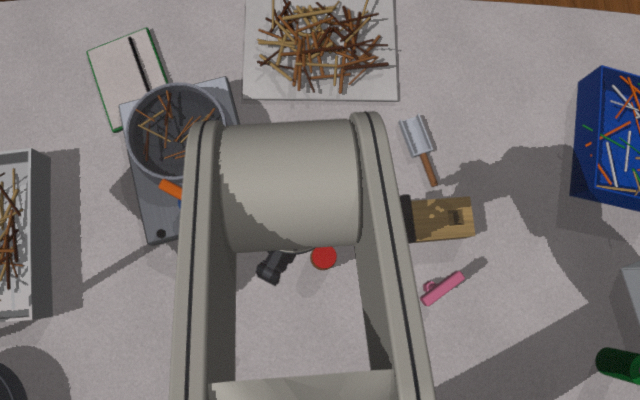

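View pics/w7.png

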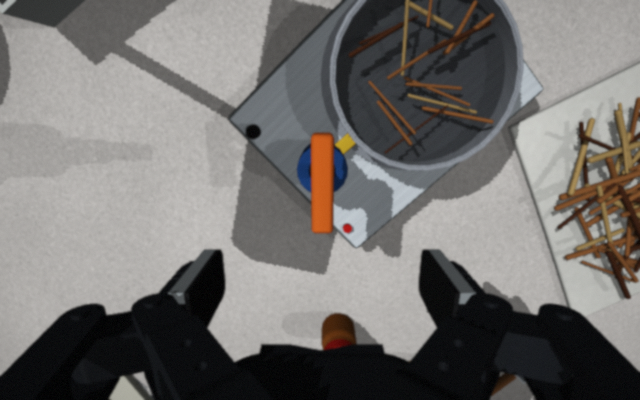

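The key stands in the boss. Wrist view: bar at (322,183), dog at (346,143) against the sieve. The jar, scoop, black key and pink key look unmoved. A last height check, then I hand in.

```bash
python3 - <<'E'
from fit import *
from h import *
w=load('w7');s=load('s7')
def sh(p):
    B=bar(p[:3]);B[:,2]+=p[3]-.104;return B
V=[]
for d,r in((w,(300,120,345,245)),(s,(270,105,310,165))):
    hs=cv2.cvtColor(d['im'],cv2.COLOR_BGR2HSV).astype(int)
    m=(hs[...,0]>=3)&(hs[...,0]<=15)&(hs[...,1]>110)&(hs[...,2]>50);V.append((d,lcc(m,r),r))
for vs in(V,V[:1],V[1:]):print(fit(sh,vs,[.5705,.245,np.radians(62.9),.155],[.004,.004,.03,.01]),[int(v[1].sum()) for v in vs])
for z in(.155,.168):
  for d,m,r in V:
    h=hullmask(proj(d,sh([.5703,.245,np.radians(62.9),z])),r);yy,xx=np.mgrid[r[1]:r[3],r[0]:r[2]];q=np.nonzero(m);print(z,(xx*h).sum()/h.sum(),(yy*h).sum()/h.sum(),q[1].mean(),q[0].mean())
from rig import env
o=env.observe();print(o['clock'],o['wrist_force'],o['width'],o['position'])
E
```

```text
(array([0.57141447, 0.24515102, 1.08907711, 0.14971473]), np.float64(216.6944580078125)) [2243, 228]
(array([0.57092855, 0.24427725, 1.08514821, 0.14469774]), np.float64(70.86111450195312)) [2243]
(array([0.568381  , 0.24132411, 1.1887407 , 0.15571107]), np.float64(71.86111450195312)) [228]
0.155 320.6995554324788 184.17682475227784 321.7146678555506 182.2893446277307
0.155 290.98080389698487 127.56797385879075 290.63157894736844 128.0921052631579
0.168 320.61886622979284 187.5207476335524 321.7146678555506 182.2893446277307
0.168 290.8422536822081 122.30454816256889 290.63157894736844 128.0921052631579
23.8917 [-1.66667653 -0.24040513  0.16100665] 0.08584494041526898 [0.49130453 0.04624101 0.29977945]
```

Both views put the bar at about 155 mm, which is home; the crossed position would be about 168 mm.

```bash
python3 -c "
from rig import env
print(env.hand_in(), env.observe()['clock'])"
```

```text
the job is handed in; nothing more can be done
the job is handed in; nothing more can be done
```

The orange hex key is standing fully home in the socket, let go, and the yellow dog points at the sieve. The job was handed in with the clock at about 24 s of the 54 s allowed.

**What I did:**
- **Finding the hex:** I lifted the key from the rack, lowered it into the bore and pressed with about 6–7 N while turning clockwise. It dropped in after about 20°.
- **Seating:** I eased it down to the socket floor, with 2.5–3.7 N showing there.
- **Turning the screw:** I turned the key about 103° clockwise in all. At 90° the dog was still about 12.5° short of the sieve, so I went 13° further. Then I opened the gripper and backed off.

**Last checks:**
- **Dog angle:** just before release the wrist picture gave a screw angle of about 1.58 rad (1.57 points at the sieve, 1.35 or more is locked).
- **Key height:** the crossbar's position in both pictures fits 155 mm above the table, which is home; crossed would be about 168 mm. Free fits disagreed somewhat, giving 145 mm from the wrist camera and 156 mm from the side camera, but both mean home.
- **Forces:** shaker force stayed at about 7 N or less at every reading.
- **Other objects:** the jar, scoop and pink key looked unmoved in the last top picture. The arm hid part of the black key in that picture; its visible end was in place.
- **Camera disagreement:** the side camera alone put the boss about 13 mm off from the top camera. I used the top and wrist cameras, which agreed, and the key entered without catching.

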